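# Lift the slide tray out from under the light bar onto the drying plate

### The arm

A 7-joint arm with a two-finger parallel gripper is mounted at the origin on the work surface. World frame = base frame: x ahead of the robot, y to its left, z up, the work surface at z = 0. Lengths are in m, angles in rad, forces in N, time in s.
With the tool pointing down it reaches from about 0.4 to 0.75 m from the base axis. Payload 19.5 kg.
Tool frame: the origin (TCP) lies midway between the tips of the shut fingers; the grasp point (between the pads) lies 19 mm behind it; z points along the fingers, y is the line along which they close (so a half turn about z gives the same grasp; the last joint's range is limited). The gripper opens to 85 mm and grips with 20 to 120 N. Pads are 22 mm wide; open, the fingers measure 114 mm over their backs; the gripper's body (76 mm by 85 mm) begins 54 mm behind the grasp point. The pads swing forward as they close: fully open they stand 13 mm farther back than shut.
Start: joints at [1.165, 0.707, -0.028, 1.485, 0.022, 0.951, -0.075], TCP at [0.205, -0.537, 0.231] pointing down, gripper open.
Joint ranges: [-2.71, 2.71], [-0.32, 2.16], [-1.57, 1.52], [0, 2.45], [-1.46, 4.6], [0, 2.02], [-2.83, 2.83]. Speed limits (rad/s): [1.89, 1.89, 2.57, 2.57, 3.01, 3.01, 3.01].

### API

Orientations are given as a unit quaternion [w, x, y, z].
In Python, from station import status, vision, sign_off gives the robot as it stands. The module is installed in compiled form; this text tells all that it offers.
- The arm moves only by the tool jog_arm, never from a script. Its argument "increments" is a list of rows, each a list of 7 numbers: the turn, a rotation vector about the tool's x, y, z as a fraction of full scale, then the shift along the tool's x, y, z as a fraction of full scale, then the opening, from -1 (shut) to 1 (fully open). A call has 1 to 10 rows; each row shifts and turns the commanded pose from where the row before left it, along the tool's axes as they then stand; what a row does not reach is not made up. Full scale, the value 1, is 25 cm for a shift and 1.5 rad for a turn. A row lasts 1/8 s, in which the tool goes at most 62.5 mm and 10.7 degrees, less where a joint would pass 70% of its speed; a pose out of reach is approached as far as the arm can. A call with a number of a shift or a turn outside -1 to 1 is refused whole. A call with a gripper value outside its range is refused whole. The fingers move at their own pace and stop on an object; "newtons" is the grip in N (left out, the last holds). Time passes only in rows, so rows that do not move let the fingers close. It gives the time, the measured TCP pose, the force, the opening and the grip force at its end, in the units of the state.
- status.sense(): the state, without advancing time (a new reading comes with each control period).
- vision.read_camera(name): name is "side" or "top" or "wrist"; returns a dict with "color" (420x560x3 uint8, blue, green, red), "fx", "fy", "cx", "cy" (pixels), "k1" (the pictures are not rectified: a ray, as slopes to the right and down, at radius r is drawn at 1 + k1 r^2 times it, then the intrinsics apply), "pose" (4x4, takes a point from camera to world coordinates); the wrist camera has in their place "mount" (4x4, takes a point from camera to tool coordinates, whose origin is the TCP and whose axes are the flange's). Camera axes: x right, y down, z forward; pixel columns grow to the right and rows downward; lengths in m; the calibration is good to about 2 mm. A picture is of the moment at which its call begins: read the wrist's pose just before it. There is no depth.
- sign_off(): hands the job in; it is judged then, once.
The state is a dict: "time_s": time; "q": joint angles; "joint_vel": joint speeds; "joint_torque": joint torques, N m; "position": TCP position; "tool_rot": TCP orientation; "wrist_force": force on the tool from outside, world axes, zero at the start; "ft_torque": the same for the moment, N m; "width": finger opening in m; "finger_force": force on a finger pad.
Only numpy, scipy, OpenCV 4.12 (cv2) and the standard library are available. Lean on these libraries where they do the work, as an engineer would, in place of code of your own. Each camera call takes 0.05 s, during which the arm holds its last target. There are 200 camera calls.

### The job

With the flat lifter, slide its blade under the slide tray between the two runners, lift the tray, bring it out from under the low light bar and set it down gently on the raised drying plate, in the middle and square to it (long side along long side). Then draw the blade out and stand the lifter back on its blade on the open bench, clear of the tray and the plate. Keep the tray level, do not touch it with the fingers, and do not knock the light or disturb the tube rack, the pot and the scanner.

Things in the scene. Friction and masses are not known exactly. Their poses are not given: they have to be found in the camera images.
- lifter: Steel lifter standing on its blade, 160 g. Origin: centre of the blade's underside; x to the blade's free front edge, z up. Blade x -50..50, y -30..30, 2.5 mm thick; block at its rear (x -70..-44, y -12..12, top z 12.5). Black flat-sided handle, 14 thick in y, 26 wide, its axis runs 85 mm from (-50,0,2.5) mm leaning back 35 deg from vertical, direction (-0.574,0,0.819). Stands by itself.
- lifter_grip (a point): Where to grip the handle: on its centre line 50 mm up from the blade, (-78.7, 0, 43.5) mm in the lifter's frame, same axes. The flat sides face +y and -y, 14 mm apart. With the fingers pointing down along the handle the gripper leans 35 deg back and its body stays in front of the light bar.
- tray: Aluminium tray, about 220 g, four glass slides fixed on it. Plate 95 (x) by 120 (y), 4 mm thick, on two runners along x, 10 wide and 10 mm high, at y = +-55: between them an open tunnel along x, 100 wide, 10 mm high. Origin: centre of the runners' underside, the centre of mass above it; slide tops at z 15.5; white slide labels at the -x end, by the bar. Starts on the bench under the light.
- lamp: Low light fixed to the bench: level grey bar along y, 230 mm long, x -62..-20, z 100..136 mm, on two posts of 12 mm diameter (feet 26) at x -41, y = +-103. Origin on the bench just beyond the bar, where the tray's centre starts (within 10 mm in x, 15 mm in y, 0.1 rad). x is the way the blade goes in, roughly to the robot's left (+y world, within 0.4 rad). Open in front and behind.
- plate: Raised drying plate, a fixed flat-topped block 130 (x) by 170 (y) mm, top at z = 35 mm, dark steel on grey plastic. Origin: centre of its underside, on the bench; x points roughly to the robot's left (+y world, within 0.4 rad), as do those of light, tray and lifter. Free above and all round. Lies on the robot's right, the light on its left.
- rack: Bystander: blue tube rack with capped tubes, 75 x 110 mm, 97 mm high, origin at the centre of its underside.
- pot: Bystander: specimen pot with white lid, 50 mm across, 70 mm high, origin at the centre of its underside.
- scanner: Bystander: black hand scanner on a round stand fixed to the bench, 100 mm across the foot, 165 mm high, origin at the centre of its foot.
There are look-alikes about, which are no part of the job. Leave any purple or yellow look-alike of the lifter alone. Several things have the shape of the tray; the one meant has the colours described above.

How it is judged:
By the outcome, as a careful person would: the job done as asked, in the order asked, and still so for the second after the job is handed in, with the robot touching nothing.
It also fails if it takes over 72 s, if anything falls off the work surface, if the arm or the gripper's body presses on something with over 40 N, if the wrist force passes 120 N, or if a joint passes its speed limit or range.

## Working session

There is one attempt and no reset: what is moved stays moved. The work goes in short steps, Python scripts to look and compute and a tool call to move; the robot and the scene stay as the last step left them, time stands still between calls to the robot, and variables do not carry over. Pictures are saved under pics/ and viewed, at most 10 in all, crops included, and the job is handed in when it is done.

Besides the shell and the picture viewer there is one more tool, called after "Call:" by a JSON object that holds its "name" and its "arguments". jog_arm: Moves the arm, as the interface text tells. Its arguments: {"type":"object","properties":{"increments":{"type":"array"},"newtons":{"type":"number"}},"required":["increments"]}

```bash
mkdir -p pics; python3 - <<'E'
from station import status, vision
import cv2,numpy as np,json,pickle
s=status.sense();print({k:np.round(v,3).tolist() for k,v in s.items()})
d={}
for n in("side","top","wrist"):
    c=vision.read_camera(n);d[n]=c
    cv2.imwrite(f"pics/{n}0.png",c["color"]);print(n,{k:np.round(v,4).tolist() for k,v in c.items() if k!="color"})
pickle.dump((s,d),open("c0.pkl","wb"))
E
```

```text
{'time_s': 0.0, 'q': [1.165, 0.707, -0.028, 1.485, 0.022, 0.951, -0.076], 'joint_vel': [0.001, -0.0, -0.001, 0.001, -0.001, -0.002, -0.0], 'joint_torque': [0.001, -88.321, 1.235, -23.617, 0.017, 0.007, 0.0], 'position': [0.205, -0.537, 0.231], 'tool_rot': [-0.001, 0.983, 0.181, -0.0], 'wrist_force': [0.752, -0.192, -0.416], 'ft_torque': [-0.013, 0.016, -0.011], 'finger_force': 0.0, 'width': 0.086}
side {'fx': 509.7211, 'fy': 509.7211, 'cx': 272.5592, 'cy': 217.371, 'k1': 0.0315, 'pose': [[0.9995, -0.0201, 0.0229, 0.5545], [-0.0304, -0.7318, 0.6808, -0.6714], [0.0031, -0.6812, -0.7321, 0.9168], [0.0, 0.0, 0.0, 1.0]]}
top {'fx': 385.5761, 'fy': 385.5761, 'cx': 276.153, 'cy': 217.5648, 'k1': -0.0097, 'pose': [[-0.0242, -0.9867, 0.1605, 0.4218], [-0.9995, 0.0272, 0.0164, 0.1247], [-0.0206, -0.16, -0.9869, 1.1299], [0.0, 0.0, 0.0, 1.0]]}
wrist {'fx': 308.7163, 'fy': 308.7163, 'cx': 285.6604, 'cy': 205.8429, 'k1': -0.029, 'mount': [[-0.0006, -0.9615, -0.2749, 0.0688], [1.0, -0.0007, 0.0002, 0.0008], [-0.0004, -0.2749, 0.9615, -0.1436], [0.0, 0.0, 0.0, 1.0]]}
```

View pics/top0.png

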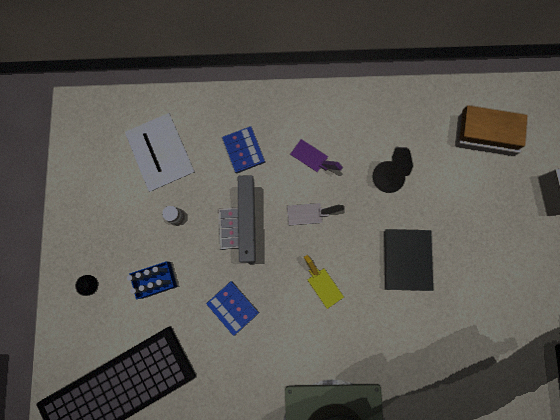

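View pics/side0.png

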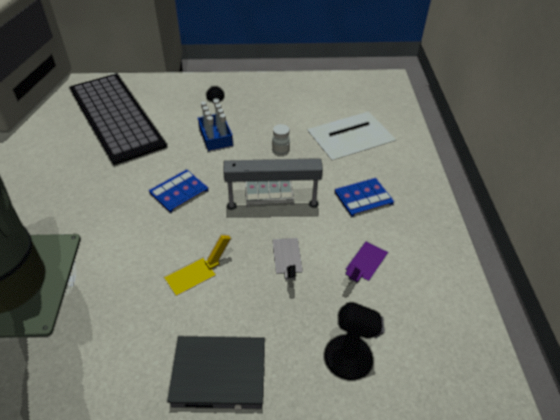

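The top view shows the lifter at (315,213), the tray and bar at (238,220) and the plate at (409,260). The pot is at (173,215), the rack at (153,280) and the scanner at (390,172). In the side view the lifter is at (288,258), the bar at (272,170) and the plate at (219,370). I'll zoom in to pick out corners.

```bash
python3 - <<'E'
import cv2,pickle,numpy as np
s,d=pickle.load(open("c0.pkl","rb"))
def crop(n,x0,y0,w,h,f):
    im=d[n]["color"][y0:y0+h,x0:x0+w].astype(float)
    im=np.clip(im*1.5,0,255).astype(np.uint8)
    im=cv2.resize(im,None,fx=f,fy=f,interpolation=cv2.INTER_CUBIC)
    for g in range((x0+9)//10*10,x0+w,10): cv2.line(im,(int((g-x0+.5)*f),0),(int((g-x0+.5)*f),4 if g%50 else 12),(0,0,255),1); 
    for g in range((y0+9)//10*10,y0+h,10): cv2.line(im,(0,int((g-y0+.5)*f)),(4 if g%50 else 12,int((g-y0+.5)*f)),(0,0,255),1)
    return im
cv2.imwrite("pics/topc.png",crop("top",205,165,240,140,3.3))
a=crop("side",160,140,180,130,4.4)
cv2.imwrite("pics/sidec.png",a)
E
```

```text
(no output)
```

View pics/topc.png

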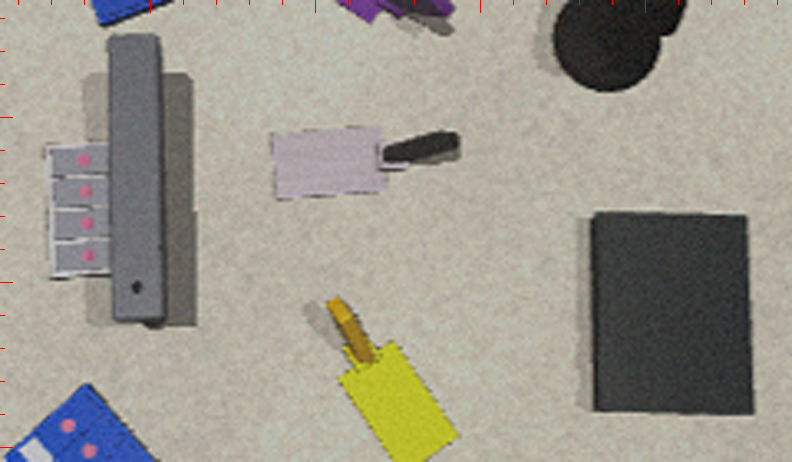

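View pics/sidec.png

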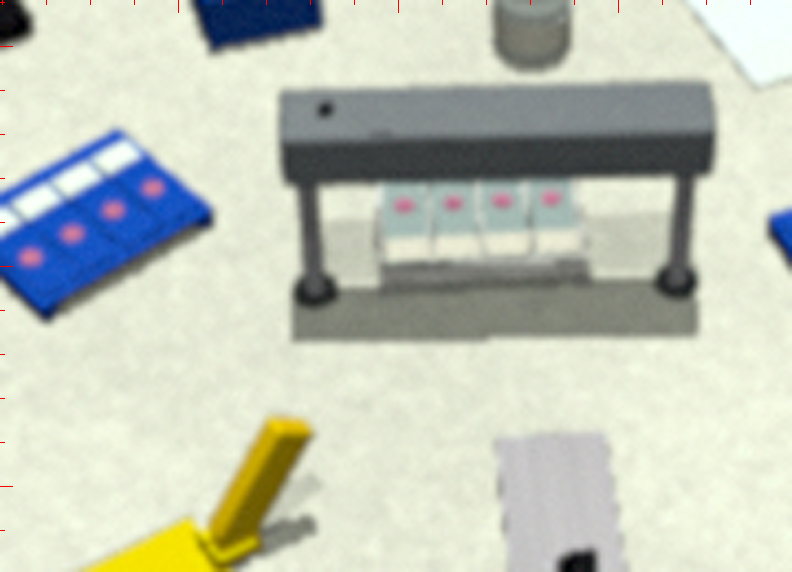

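```bash
cat >h.py <<'E'
import numpy as np,cv2
from scipy.optimize import least_squares
from scipy.spatial.transform import Rotation as R
def T(pos,q):
    M=np.eye(4);M[:3,:3]=R.from_quat(np.r_[q[1:],q[0]]).as_matrix();M[:3,3]=pos;return M
def campose(c,s=None): return c["pose"] if "pose" in c else T(s["position"],s["tool_rot"])@c["mount"]
def proj(c,P,s=None):
    M=np.linalg.inv(campose(c,s));p=np.atleast_2d(P)@M[:3,:3].T+M[:3,3]
    a=p[:,:2]/p[:,2:];a=a*(1+c["k1"]*(a**2).sum(1,keepdims=True))
    return a*[c["fx"],c["fy"]]+[c["cx"],c["cy"]]
def obj(p,L):  # p=x,y,yaw ; L local in mm
    c,s=np.cos(p[2]),np.sin(p[2]);L=np.atleast_2d(np.array(L,float))/1000
    return np.c_[p[0]+c*L[:,0]-s*L[:,1],p[1]+s*L[:,0]+c*L[:,1],L[:,2]]
def fit(obs,p0):  # obs: list of (cam,state,local,pixels)
    f=lambda p:np.concatenate([(proj(c,obj(p,L),s)-uv).ravel() for c,s,L,uv in obs])
    r=least_squares(f,p0,x_scale=[.1,.1,1],loss="soft_l1");return r.x,f(r.x).reshape(-1,2)
E
cat >a.py <<'E'
from h import *
import pickle
s,d=pickle.load(open("c0.pkl","rb"))
t=lambda a:(np.array(a)+.5)/3.3-.5+[205,165]
u=lambda a:(np.array(a)+.5)/4.4-.5+[160,140]
top,side=d["top"],d["side"]
def go(n,obs,p0):
    p,r=fit(obs,p0);print(n,np.round(p,4));print(np.round(r,1).tolist())
    if len(obs)>1:
        for o in obs: print("   single",np.round(fit([o],p0)[0],4))
    return p
go("lifter",[(top,None,[(50,30,2.5),(50,-30,2.5),(-50,-30,2.5),(-50,30,2.5)],t([(277,199),(272,133),(381,126),(386,191)])),
 (side,None,[(50,30,2.5),(50,-30,2.5)],u([(495,441),(607,434)]))],[.4,0,1.57])
go("plate",[(top,None,[(65,-85,35),(-65,-85,35),(-65,85,35),(65,85,35)],t([(594,212),(747,215),(753,413),(593,410)]))
 ,(side,None,[(65,85,35),(65,-85,35),(-65,-85,35),(-65,85,35)],[(177.5,337.5),(265,338),(264.5,405),(170.5,403)])],[.3,-.28,1.57])
go("lamp",[(top,None,[(-20,-115,136),(-62,-115,136),(-62,115,136),(-20,115,136)],t([(108,35),(160,35),(165,321),(114,320)])),
 (side,None,[(-20,115,136),(-20,-115,136),(-62,115,136),(-62,-115,136),(-62,115,100),(-62,-115,100)],u([(280,93),(713,82),(283,142),(713,132),(286,183),(711,173)])),
 (side,None,[(-41,103,3),(-41,-103,3)],u([(315,289),(676,281)]))],[.4,.2,1.57])
go("tray",[(top,None,[(47.5,-60,14),(47.5,60,14)],t([(45,146),(50,278)])),
 (side,None,[(-47.5,60,14),(-47.5,-60,14)],u([(382,262),(588,248)]))],[.4,.2,1.57])
E
python3 a.py
```

```text
lifter [0.6135 0.0593 1.6237]
[[-0.1, 0.4], [-0.2, 0.5], [0.3, -0.1], [0.7, 0.1], [0.4, -0.3], [0.3, -0.3]]
   single [0.6142 0.0597 1.6122]
   single [0.6127 0.0584 1.6245]
plate [ 0.4719 -0.2297  1.532 ]
[[0.9, -0.3], [0.5, -0.6], [1.6, 0.1], [3.1, 0.4], [0.4, -0.9], [0.8, -0.7], [-0.0, -1.4], [-2.8, -0.1]]
   single [ 0.4717 -0.2255  1.5131]
   single [ 0.472  -0.2311  1.5339]
lamp [0.5844 0.2621 1.5772]
[[-0.4, 0.4], [-0.4, -0.2], [-0.0, -0.1], [-0.9, 0.7], [0.0, -0.9], [-0.2, -0.6], [-1.2, -0.0], [1.7, 0.0], [-0.8, 2.2], [1.0, 2.2], [0.3, 0.6], [0.4, 0.4]]
   single [0.5849 0.261  1.5767]
   single [0.5843 0.2633 1.5796]
   single [0.5837 0.2638 1.5745]
tray [0.5764 0.2684 1.6068]
[[-1.5, -0.2], [-1.6, 0.4], [-0.5, 3.8], [0.8, 4.8]]
   single [0.5766 0.2639 1.6082]
   single [0.5749 0.2836 1.6409]
```

```bash
cat >>h.py <<'E'
def ray(c,uv,z,s=None):
    M=campose(c,s);a=(np.array(uv,float)-[c["cx"],c["cy"]])/[c["fx"],c["fy"]];b=a.copy()
    for _ in range(9): b=a/(1+c["k1"]*(b@b))
    v=M[:3,:3]@np.r_[b,1];return M[:3,3]+v*(z-M[2,3])/v[2]
def toolfor(p,grip=(-78.7,0,43.5),back=0.,lz=0.,tip=.019):
    """tool pose gripping lifter whose origin pose is p, lifted lz, backed off along the handle"""
    c,s=np.cos(p[2]),np.sin(p[2]);Rl=np.array([[c,-s,0],[s,c,0],[0,0,1]])
    Rt=Rl@np.array([[.819,0,.574],[0,-1,0],[.574,0,-.819]])
    u,_,v=np.linalg.svd(Rt);Rt=u@v
    P=obj(p,grip)[0]+[0,0,lz]+Rt[:,2]*(tip-back);return P,Rt
def delta(s,P,Rt=None):
    M=T(s["position"],s["tool_rot"]);rv=np.zeros(3)
    if Rt is not None: rv=R.from_matrix(M[:3,:3].T@Rt).as_rotvec()
    dd=M[:3,:3].T@(np.array(P)-M[:3,3])
    out=[np.round(rv/1.5,4).tolist(),np.round(dd/.25,4).tolist()]
    if Rt is not None: out.append(("shift after turn",np.round(Rt.T@(np.array(P)-M[:3,3])/.25,4).tolist()))
    return out
E
python3 - <<'E'
from h import *
import pickle
s,d=pickle.load(open("c0.pkl","rb"));t=d["top"]
print("scanner foot",ray(t,(388,178),0),ray(d["side"],(349,357),0.01),"gun",ray(t,(402,160),.14),"pot",ray(t,(173,217),0.03),"rack",ray(t,(153,280),.05))
for n in (.45,-.23,.3),(.58,-.06,.3): print(delta(s,n))
P,Rt=toolfor([.6135,.0593,1.618],back=.12);print(P);print(delta(s,P,Rt))
E
```

```text
scanner foot [ 0.7166529  -0.19529168  0.        ] [ 0.71938425 -0.2006473   0.01      ] gun [ 0.72812606 -0.19607459  0.14      ] pot [0.61059854 0.44305303 0.03      ] rack [0.43066002 0.49010432 0.05      ]
[[0.0, 0.0, 0.0], [1.3548, -0.7989, -0.2758]]
[[0.0, 0.0, 0.0], [2.0827, -1.2493, -0.2754]]
[ 0.6199488 -0.0772149  0.1262092]
[[0.2545, 0.3516, -0.8087], [2.2076, -1.1273, 0.4197], ('shift after turn', [1.2004, 1.7467, 1.3523])]
```

Call:
{"name": "jog_arm", "arguments": {"increments": [[0, 0, 0, 0.15, -0.09, -0.03, 1], [0, 0, 0, 0.15, -0.09, -0.03, 1], [0, 0, 0, 0.15, -0.09, -0.03, 1], [0, 0, 0, 0.15, -0.09, -0.03, 1], [0, 0, 0, 0.15, -0.09, -0.03, 1], [0, 0, 0, 0.15, -0.09, -0.03, 1], [0, 0, 0, 0.15, -0.09, -0.03, 1], [0, 0, 0, 0.15, -0.09, -0.03, 1], [0, 0, 0, 0.15, -0.08, -0.03, 1], [0, 0, 0, 0, 0, 0, 1]]}}

```text
time_s: 1.4
position: [0.4505, -0.228, 0.2989]
tool_rot: [-0.0, 0.983, 0.183, 0.0]
wrist_force: [-0.2, -0.5, -0.4]
width: 0.0851
finger_force: 0.0
```

```bash
cat >snap.py <<'E'
import sys,pickle,cv2,numpy as np
from station import status,vision
def snap(tag,cam="wrist"):
    s=status.sense();c=vision.read_camera(cam);pickle.dump((s,c),open(tag+".pkl","wb"))
    print(tag,round(s["time_s"],2),np.round(s["position"],4),np.round(s["tool_rot"],4),np.round(s["wrist_force"],2),round(s["width"],4));return s,c
if __name__=="__main__": snap(sys.argv[1],*sys.argv[2:3])
E
python3 snap.py w1; python3 -c "
from h import *;import pickle
s,c=pickle.load(open('w1.pkl','rb'));print(delta(s,(.58,-.05,.3)))"
```

```text
w1 1.4 [ 0.4505 -0.228   0.2989] [-4.000e-04  9.831e-01  1.830e-01  4.000e-04] [-0.22 -0.51 -0.38] 0.0851
[[0.0, 0.0, 0.0], [0.7394, -0.4778, -0.0035]]
```

Call:
{"name": "jog_arm", "arguments": {"increments": [[0, 0, 0, 0.15, -0.1, 0, 1], [0, 0, 0, 0.15, -0.1, 0, 1], [0, 0, 0, 0.15, -0.1, 0, 1], [0, 0, 0, 0.15, -0.1, 0, 1], [0, 0, 0, 0.14, -0.08, 0, 1], [0, 0, -0.12, 0, 0, 0, 1], [0, 0, -0.12, 0, 0, 0, 1], [0, 0, -0.12, 0, 0, 0, 1], [0, 0, -0.12, 0, 0, 0, 1], [0, 0, -0.12, 0, 0, 0, 1]]}}

```text
time_s: 2.7
position: [0.5787, -0.0538, 0.2985]
tool_rot: [-0.0, 0.806, 0.592, -0.0]
wrist_force: [0.1, -0.3, 0.1]
width: 0.0853
finger_force: 0.0
```

Call:
{"name": "jog_arm", "arguments": {"increments": [[0, 0, -0.12, 0, 0, 0, 1], [0, 0, -0.11, 0, 0, 0, 1], [0, 0, 0, 0, 0, 0, 1]]}}

```text
time_s: 3.08
position: [0.5787, -0.0537, 0.2985]
tool_rot: [-0.0, 0.694, 0.72, -0.0]
wrist_force: [-0.5, 0.0, 1.0]
width: 0.0853
finger_force: 0.0
```

```bash
python3 snap.py w2; python3 - <<'E'
import pickle,cv2,numpy as np
a=[np.clip(pickle.load(open(f"{n}.pkl","rb"))[1]["color"]*1.5,0,255).astype(np.uint8) for n in("w1","w2")]
# rotate nothing; crop halves: stack at 400x300
b=cv2.resize(a[0],(400,300));c=cv2.resize(a[1],(800,600))
cv2.imwrite("pics/w2.png",c);cv2.imwrite("pics/w1.png",cv2.resize(a[0],(800,600)))
E
```

```text
w2 3.08 [ 0.5787 -0.0537  0.2985] [-2.000e-04  6.944e-01  7.196e-01 -3.000e-04] [-0.52  0.    0.95] 0.0853
```

View pics/w2.png

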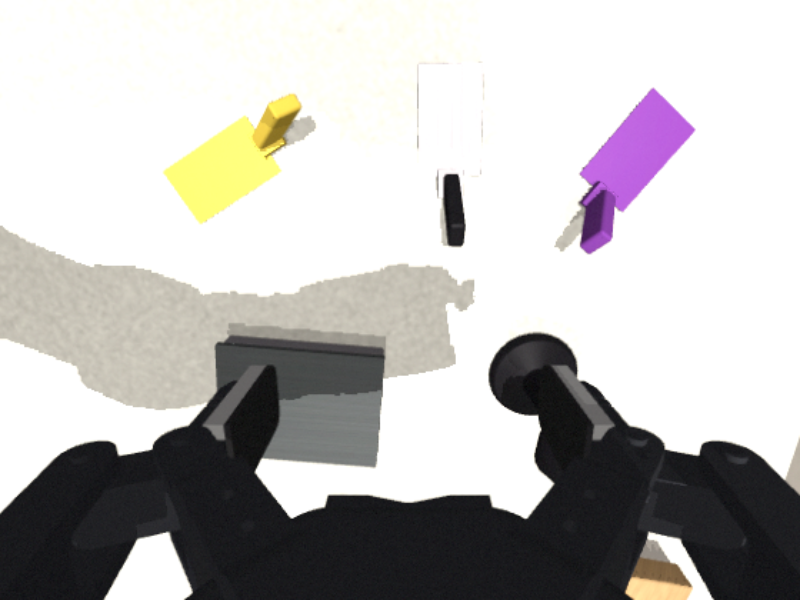

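View pics/w1.png

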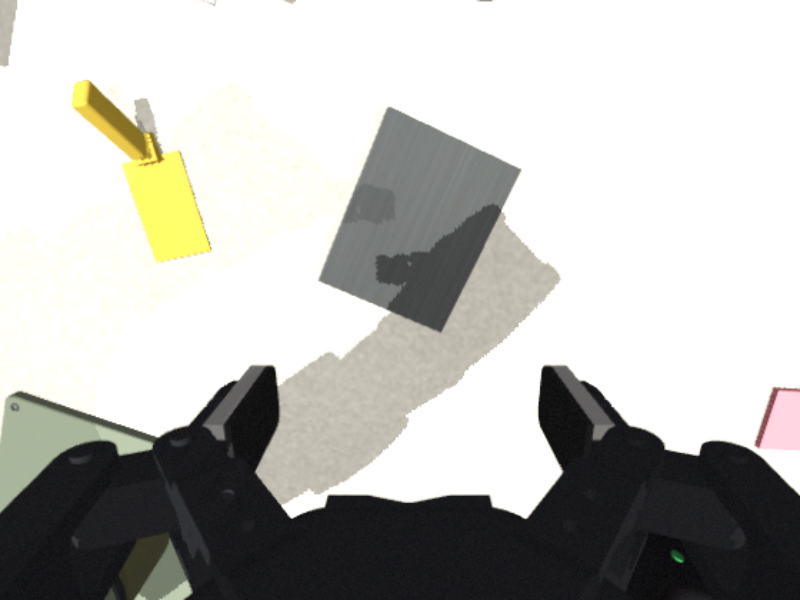

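```bash
cat >>a.py <<'E'
print("----")
s1,c1=pickle.load(open("w1.pkl","rb"));s2,c2=pickle.load(open("w2.pkl","rb"))
w=lambda a:(np.array(a)+.5)/(800/560)-.5
def sub(c,uv):  # refine corners on the raw picture
    g=cv2.cvtColor(c["color"],cv2.COLOR_BGR2GRAY)
    r=cv2.cornerSubPix(g,np.float32(uv).reshape(-1,1,2),(3,3),(-1,-1),(3,30,.01))[:,0];print("moved",np.round(r-uv,1).tolist());return r
P=[(65,-85,35),(-65,-85,35),(-65,85,35),(65,85,35)]
go("plate",[(c1,s1,P,sub(c1,w([(388,107),(520,170),(441,332),(319,281)])))],[.47,-.22,1.53])
go("lifter",[(c2,s2,[(50,30,2.5),(50,-30,2.5),(-50,-30,2.5)],sub(c2,w([(418,63),(484,63),(482,174)]))),
 (top,None,[(50,30,2.5),(50,-30,2.5),(-50,-30,2.5),(-50,30,2.5)],sub(top,t([(277,199),(272,133),(381,126),(386,191)])))],[.61,.06,1.61])
go("tray",[(top,None,[(47.5,-60,14),(47.5,60,14)],sub(top,t([(45,146),(50,278)]))),
 (side,None,[(-37.5,60,14),(-37.5,-60,14)],u([(382,262),(588,248)]))],[.4,.2,1.57])
E
python3 a.py|sed '1,/----/d'
```

```text
moved [[0.1, -0.8], [0.8, -0.6], [-0.4, 0.2], [-1.0, -0.7]]
plate [ 0.4697 -0.2291  1.5181]
[[-0.2, -0.4], [0.4, 0.1], [0.1, 0.2], [-0.3, 0.2]]
moved [[-0.4, 0.6], [-0.5, -0.5], [-0.8, 0.5]]
moved [[-0.2, 0.6], [-0.6, -0.8], [0.2, 0.2], [-1.5, -0.0]]
lifter [0.6132 0.0593 1.6238]
[[0.0, -0.6], [0.2, -0.3], [0.1, 0.4], [0.1, -0.1], [0.4, 1.4], [0.1, -0.2], [2.2, 0.2]]
   single [0.6131 0.059  1.6272]
   single [0.6143 0.061  1.5998]
moved [[0.2, 1.6], [0.4, -0.0]]
tray [0.5756 0.267  1.6406]
[[-1.9, -1.0], [-0.8, 1.1], [-0.4, 1.9], [0.5, 1.8]]
   single [0.5746 0.2629 1.6149]
   single [0.5756 0.2737 1.6409]
```

```bash
python3 - <<'E'
from h import *
from station import status
s=status.sense();p=[.6132,.0592,1.623]
c,_s=pickle=None,None
P,Rt=toolfor(p,back=.1);print(P,delta(s,P,Rt))
E
python3 - <<'E'
import sys;sys.path.insert(0,'.');import os;os.chdir('.')
from h import *;import pickle
s,c=pickle.load(open('w2.pkl','rb'))
print(proj(c,obj([.6132,.0592,1.623],[(-98.8,7,72),(-98.8,-7,72),(-50,7,2.5),(-50,-7,2.5)]),s)*1.4286)
E
```

```text
[ 0.61973233 -0.06581795  0.10983114] [[0.0035, 0.4075, -0.0125], [-0.0548, 0.1625, 0.7549], ('shift after turn', [-0.4808, 0.161, 0.585])]
[[448.35618795 236.90897284]
 [464.97448013 236.6390949 ]
 [442.41667812 175.73615565]
 [456.92409314 175.49988902]]
```

Call:
{"name": "jog_arm", "arguments": {"increments": [[0.001, 0.102, -0.003, 0, 0, 0, 1], [0.001, 0.102, -0.003, 0, 0, 0, 1], [0.001, 0.102, -0.003, 0, 0, 0, 1], [0.001, 0.102, -0.003, 0, 0, 0, 1], [0, 0, 0, -0.096, 0.032, 0.117, 1], [0, 0, 0, -0.096, 0.032, 0.117, 1], [0, 0, 0, -0.096, 0.032, 0.117, 1], [0, 0, 0, -0.096, 0.032, 0.117, 1], [0, 0, 0, -0.096, 0.032, 0.117, 1], [0, 0, 0, 0, 0, 0, 1]]}}

```text
time_s: 4.38
position: [0.6187, -0.0644, 0.1079]
tool_rot: [-0.221, 0.656, 0.692, 0.205]
wrist_force: [0.9, 0.2, 0.4]
width: 0.0852
finger_force: 0.0
```

```bash
python3 - <<'E'
from h import *
from snap import snap
s,c=snap("w3");p=[.6132,.0592,1.623]
P,Rt=toolfor(p,back=.0);print(P,delta(s,P,Rt))
cv2.imwrite("pics/w3.png",c["color"])
print(proj(c,obj(p,[(50,30,2.5),(50,-30,2.5),(-98.8,7,72),(-98.8,-7,72)]),s))
E
```

```text
w3 4.38 [ 0.6187 -0.0644  0.1079] [-0.2209  0.6563  0.6915  0.2055] [0.91 0.22 0.37] 0.0852
[ 0.61673756 -0.00850293  0.02794084] [[-0.0039, -0.0011, -0.0012], [-0.0011, 0.006, 0.39], ('shift after turn', [-0.0004, 0.0037, 0.3901])]
[[258.6076281  105.57333417]
 [317.38755899 105.42134643]
 [277.59232797 229.56368022]
 [299.24057528 229.55542518]]
```

View pics/w3.png

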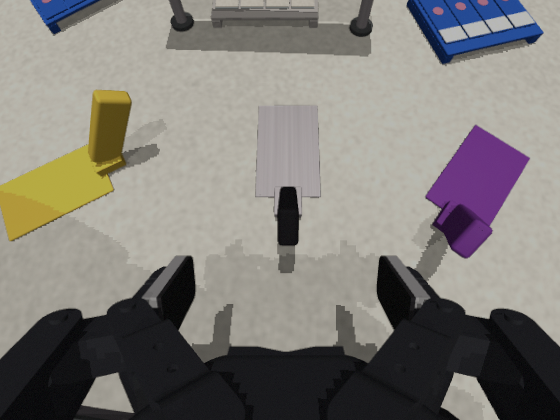

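The wrist view shows the black handle centred between the fingers at (288,215). The front edge of the tray is visible at (265,20) and the lamp feet at (182,21) and (361,27).

Call:
{"name": "jog_arm", "arguments": {"increments": [[-0.004, -0.001, -0.001, 0, 0.004, 0.08, 1], [0, 0, 0, 0, 0, 0.08, 1], [0, 0, 0, 0, 0, 0.08, 1], [0, 0, 0, 0, 0, 0.08, 1], [0, 0, 0, 0, 0, 0.07, 1], [0, 0, 0, 0, 0, 0, -1], [0, 0, 0, 0, 0, 0, -1], [0, 0, 0, 0, 0, 0, -1], [0, 0, 0, 0, 0, 0, -1], [0, 0, 0, 0, 0, 0, -1]], "newtons": 100}}

```text
time_s: 5.68
position: [0.6181, -0.0086, 0.0308]
tool_rot: [-0.216, 0.655, 0.693, 0.209]
wrist_force: [-0.6, -1.4, 5.7]
width: 0.0127
finger_force: 97.3
```

```bash
python3 - <<'E'
from h import *
from snap import snap
s,c=snap("w4");p=[.6132,.0592,1.623]
P,Rt=toolfor(p);print(P,delta(s,P,Rt))
s3,c3=__import__("pickle").load(open("w3.pkl","rb"))
print("feet",proj(c3,obj([.5844,.2621,1.577],[(-41,103,2),(-41,-103,2)]),s3))
for tr in ([.575,.263,1.607],[.575,.268,1.63]): print("tray front",proj(c3,obj(tr,[(-47.5,60,14),(-47.5,-60,14),(-47.5,60,0),(-47.5,-60,0)]),s3).tolist())
im=c3["color"][0:75,150:390];cv2.imwrite("pics/w3c.png",cv2.resize(im,None,fx=3.3,fy=3.3,interpolation=cv2.INTER_CUBIC))
E
```

```text
w4 5.67 [ 0.6181 -0.0086  0.0308] [-0.2164  0.6553  0.693   0.2087] [-0.61 -1.44  5.66] 0.0127
[ 0.61673756 -0.00850293  0.02794084] [[0.0024, 0.0004, 0.0032], [-0.0059, -0.0055, 0.0097], ('shift after turn', [-0.006, -0.0055, 0.0097])]
feet [[182.08240869  22.17930917]
 [360.13057511  27.14523611]]
tray front [[208.61236126524904, 18.154560651741264], [316.4884374559821, 18.642771338453485], [211.468217067517, 28.910711012516032], [315.4380337555028, 29.452498291834672]]
tray front [[210.103545809538, 15.793031408342955], [317.5097789752269, 14.490099930017095], [212.89457733599636, 26.59366314116562], [316.430099212679, 25.375311300834767]]
```

View pics/w3c.png

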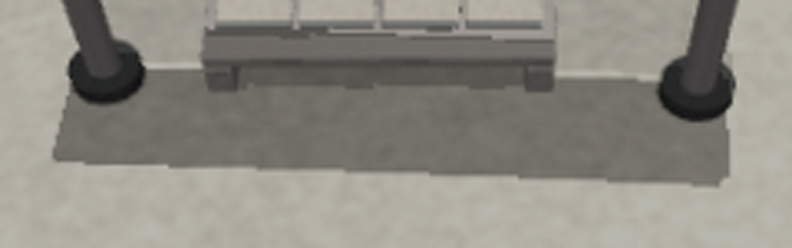

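The tray's front face is clear between the posts: runner bottoms at about (212,26.6) and (317,26.9), top edge at row 11.8. Next I'll lift the lifter slightly and measure how it sits in the grip.

Call:
{"name": "jog_arm", "arguments": {"increments": [[0, 0, 0, 0.011, 0, -0.016, -1], [0, 0, 0, 0.012, 0, -0.017, -1], [0, 0, 0, 0, 0, 0, -1], [0, 0, 0, 0, 0, 0, -1]]}}

```text
time_s: 6.22
position: [0.6179, -0.0084, 0.0403]
tool_rot: [-0.216, 0.655, 0.693, 0.208]
wrist_force: [-0.5, -0.3, -1.5]
width: 0.0131
finger_force: 97.3
```

```bash
cat >b.py <<'E'
from h import *
from snap import snap
import pickle
s3,c3=pickle.load(open("w3.pkl","rb"));s4,c4=pickle.load(open("w4.pkl","rb"))
k=lambda a:(np.array(a)+.5)/3.3-.5+[150,0]
L=[(-47.5,60,0),(-47.5,-60,0),(-47.5,60,10),(-47.5,-60,10),(-47.5,60,14),(-47.5,-60,14)]
s0,d=pickle.load(open("c0.pkl","rb"))
obs=(c3,s3,L,k([(206,89),(553,90),(203,62),(556,64),(203,40),(556,40)]))
t=lambda a:(np.array(a)+.5)/3.3-.5+[205,165]
for o in ([obs],[obs,(d["top"],None,[(47.5,-60,14),(47.5,60,14)],t([(45,146),(50,278)]))]):
    p,r=fit(o,[.575,.265,1.6]);print("tray",p,np.round(r,1).tolist())
E
cat >c.py <<'E'
from b import *
s5,c5=snap("w5")
C=[(50,30,2.5),(50,-30,2.5),(-50,-30,2.5),(-50,30,2.5)]
for s,c,p in((s4,c4,[.6132,.0592,1.623]),(s5,c5,None)):
    if p is None:
        M=T(s["position"],s["tool_rot"])@np.linalg.inv(T(s4["position"],s4["tool_rot"]))
        W=obj([.6132,.0592,1.623],C)@M[:3,:3].T+M[:3,3]
    else: W=obj(p,C)
    uv=proj(c,W,s)
    g=cv2.cvtColor(c["color"],cv2.COLOR_BGR2GRAY)
    r=cv2.cornerSubPix(g,np.float32(uv).reshape(-1,1,2),(6,6),(-1,-1),(3,50,.01))[:,0]
    print(np.round(uv,1).tolist(),np.round(r-uv,1).tolist())
cv2.imwrite("pics/w5.png",c5["color"])
E
python3 c.py
```

```text
tray [0.57660721 0.26797213 1.60821837] [[1.4, -0.8], [-0.3, -0.6], [0.4, -0.3], [-0.4, -0.5], [-0.5, 3.2], [-0.1, 3.6]]
tray [0.57662033 0.26756456 1.60847267] [[1.4, -0.5], [-0.3, -0.4], [0.3, 0.0], [-0.4, -0.2], [-0.5, 3.5], [-0.1, 3.9], [-1.3, -0.3], [-1.2, 0.3]]
w5 6.22 [ 0.6179 -0.0084  0.0403] [-0.2165  0.6552  0.6931  0.2085] [-0.53 -0.27 -1.54] 0.0131
[[243.2, 101.8], [326.0, 102.2], [332.8, 237.3], [235.5, 237.0]] [[-0.0, -1.2], [0.4, -0.7], [-0.2, -2.0], [0.5, -1.5]]
[[243.2, 101.8], [326.0, 102.2], [332.8, 237.3], [235.5, 237.0]] [[-0.6, -0.4], [0.6, -1.1], [-2.1, 2.2], [1.6, 4.0]]
```

```bash
cat >g.py <<'E'
from h import *
import pickle
from station import status
s4=pickle.load(open("w4.pkl","rb"))[0]
TR=np.array([.5766,.268,1.608]);PL=np.array([.4697,-.2291,1.518])
def M3(p,z): 
    M=np.eye(4);M[:3,:3]=R.from_euler("z",p[2]).as_matrix();M[:3,3]=[p[0],p[1],z];return M
G=np.linalg.inv(M3([.6132,.0592,1.623],0))@T(s4["position"],s4["tool_rot"])
def where(s=None,ref=TR):
    s=s or status.sense()
    L=np.linalg.inv(M3(ref,0))@T(s["position"],s["tool_rot"])@np.linalg.inv(G)
    return np.round(L[:3,3]*1000,1),np.round(R.from_matrix(L[:3,:3]).as_euler("xyz"),4)
def to(xyz_mm,ref=TR,yaw=0,s=None):
    s=s or status.sense()
    D=np.eye(4);D[:3,:3]=R.from_euler("z",yaw).as_matrix();D[:3,3]=np.array(xyz_mm)/1000
    W=M3(ref,0)@D@G;return delta(s,W[:3,3],W[:3,:3])
E
python3 -c "
from g import *
print(where());print(to((-120,0,3)));print(to((-5,0,3)))"
```

```text
(array([-209.8,  -28.5,    9.4]), array([ 0.0004, -0.    ,  0.0153]))
[[-0.0061, -0.0001, 0.0082], [0.2814, -0.1123, 0.2276], ('shift after turn', [0.28, -0.1178, 0.2265])]
[[-0.0061, -0.0001, 0.0082], [0.6582, -0.1044, 0.4913], ('shift after turn', [0.6568, -0.117, 0.4902])]
```

Call:
{"name": "jog_arm", "arguments": {"increments": [[-0.006, 0, 0.008, 0, 0, 0, -1], [0, 0, 0, 0.056, -0.024, 0.045, -1], [0, 0, 0, 0.056, -0.024, 0.045, -1], [0, 0, 0, 0.056, -0.024, 0.045, -1], [0, 0, 0, 0.056, -0.024, 0.045, -1], [0, 0, 0, 0.056, -0.022, 0.045, -1], [0, 0, 0, 0, 0, 0, -1], [0, 0, 0, 0, 0, 0, -1]]}}

```text
time_s: 7.28
position: [0.5853, 0.0792, 0.0341]
tool_rot: [-0.214, 0.661, 0.688, 0.21]
wrist_force: [0.3, -0.4, -2.3]
width: 0.0128
finger_force: 97.3
```

```bash
python3 - <<'E'
from g import *
from snap import snap
s,c=snap("w6")
print(where(s),to((-120,0,3),s=s),to((-5,0,3),s=s))
uv=proj(c,obj(TR,[(-47.5,60,0),(-47.5,-60,0),(-47.5,60,10),(-47.5,-60,10),(-47.5,50,0),(-47.5,-50,0)]),s)
im=cv2.resize(np.clip(c["color"].astype(int)*2,0,255).astype(np.uint8)[0:210],None,fx=1.42,fy=1.42)
im=np.ascontiguousarray(im)
for a in uv: cv2.circle(im,tuple(int(v) for v in (a+.5)*1.42),2,(0,0,255),-1)
cv2.imwrite("pics/w6.png",im);print(uv)
E
```

```text
w6 7.28 [0.5853 0.0792 0.0341] [-0.2144  0.6607  0.688   0.2104] [ 0.3  -0.43 -2.33] 0.0128
(array([-121. ,   -0.3,    3.3]), array([-0.0005,  0.0005, -0.0006])) [[0.0005, 0.0003, -0.0002], [0.0025, -0.0012, 0.0034], ('shift after turn', [0.0025, -0.0012, 0.0034])] [[0.0005, 0.0003, -0.0002], [0.3795, -0.0006, 0.267], ('shift after turn', [0.3793, -0.0003, 0.2672])]
[[206.01942078  81.18998759]
 [362.03053497  81.92708067]
 [202.84954614  71.68969338]
 [365.22446782  72.48213735]
 [219.01301754  81.17946258]
 [349.09726388  81.79441305]]
```

View pics/w6.png

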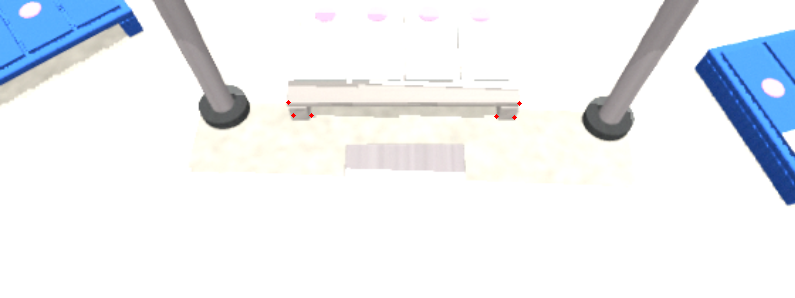

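The blade front edge at (405,143) is centred on the tunnel (310 to 498, row 116) and level. The tray is about 2 mm nearer than estimated, so I'll insert slightly less.

Call:
{"name": "jog_arm", "arguments": {"increments": [[0, 0, 0, 0.02, 0, 0.014, -1], [0, 0, 0, 0.042, 0, 0.0295, -1], [0, 0, 0, 0.042, 0, 0.0295, -1], [0, 0, 0, 0.042, 0, 0.0295, -1], [0, 0, 0, 0.042, 0, 0.0295, -1], [0, 0, 0, 0.042, 0, 0.0295, -1], [0, 0, 0, 0.042, 0, 0.0295, -1], [0, 0, 0, 0.042, 0, 0.0295, -1], [0, 0, 0, 0.04, 0, 0.028, -1], [0, 0, 0, 0.02, 0, 0.015, -1]]}}

```text
time_s: 8.57
position: [0.5804, 0.1951, 0.0339]
tool_rot: [-0.215, 0.66, 0.688, 0.21]
wrist_force: [-0.0, -0.7, -0.7]
width: 0.0127
finger_force: 97.7
```

Call:
{"name": "jog_arm", "arguments": {"increments": [[0, 0, 0, 0, 0, 0, -1]]}}

```text
time_s: 8.7
position: [0.5804, 0.1946, 0.0339]
tool_rot: [-0.215, 0.66, 0.688, 0.21]
wrist_force: [0.8, 0.5, -2.2]
width: 0.0129
finger_force: 97.7
```

```bash
python3 -c "
from g import *
s=status.sense();print(where(s),s['wrist_force'],s['ft_torque'],to((-6.5,0,16),s=s))"
```

```text
(array([-5.5,  0.4,  3.1]), array([-0.0003, -0.0001,  0.0008])) [ 0.84977413  0.52272648 -2.19207644] [-0.82219455 -0.04648035 -0.00469665] [[-0.0001, -0.0, 0.0005], [0.0265, 0.0016, -0.0445], ('shift after turn', [0.0265, 0.0016, -0.0445])]
```

Call:
{"name": "jog_arm", "arguments": {"increments": [[0, 0, 0, 0.005, 0, -0.007, -1], [0, 0, 0, 0.005, 0, -0.007, -1], [0, 0, 0, 0.005, 0, -0.007, -1], [0, 0, 0, 0.005, 0, -0.007, -1], [0, 0, 0, 0.005, 0, -0.007, -1], [0, 0, 0, 0.005, 0, -0.007, -1], [0, 0, 0, 0.005, 0, -0.007, -1], [0, 0, 0, 0.005, 0, -0.007, -1], [0, 0, 0, 0, 0, 0, -1], [0, 0, 0, 0, 0, 0, -1]], "newtons": 118}}

```text
time_s: 9.95
position: [0.5803, 0.1944, 0.051]
tool_rot: [-0.215, 0.66, 0.688, 0.21]
wrist_force: [0.3, -0.6, -3.6]
width: 0.0128
finger_force: 114.9
```

```bash
cat >d.py <<'E'
from g import *
from snap import snap
import sys
s,c=snap(sys.argv[1]);print(where(s),where(s,PL),s["ft_torque"])
Wt=T(s["position"],s["tool_rot"])@np.linalg.inv(G)
# tray corners if seated on the blade at lifter-x off=+4 (tray origin ahead of the blade's), tray origin 7.5 below blade underside
def tc(off,dy=0,dyaw=0,dp=0):
    L=np.array([(-47.5,60,10),(-47.5,-60,10),(-47.5,60,0),(-47.5,-60,0)])/1000
    D=np.eye(4);D[:3,:3]=R.from_euler("zy",[dyaw,dp]).as_matrix();D[:3,3]=[off,dy,-.0075]
    W=Wt@D;return L@W[:3,:3].T+W[:3,3]
uv=proj(c,tc(.0035),s);print(np.round(uv,1).tolist())
g=cv2.cvtColor(c["color"],cv2.COLOR_BGR2GRAY)
r=cv2.cornerSubPix(g,np.float32(uv).reshape(-1,1,2),(5,5),(-1,-1),(3,50,.01))[:,0];print("corner shift",np.round(r-uv,1).tolist())
cv2.imwrite(f"pics/{sys.argv[1]}.png",c["color"])
E
python3 d.py w7
```

```text
w7 9.95 [0.5803 0.1944 0.051 ] [-0.2148  0.6603  0.6882  0.2104] [ 0.31 -0.61 -3.57] 0.0128
(array([-5.7,  0.4, 20.3]), array([-0.0003, -0.    ,  0.0004])) (array([496.4, -80.6,  20.3]), array([-0.0003, -0.    ,  0.0904])) [-1.2772998  -0.06335374  0.00677418]
[[187.9, 227.4], [380.2, 227.9], [192.4, 231.4], [375.7, 231.9]]
corner shift [[-0.0, -0.0], [-2.6, -4.4], [-0.0, 0.0], [-0.0, 0.0]]
```

Call:
{"name": "jog_arm", "arguments": {"increments": [[0, 0, 0, -0.016, 0, -0.0115, -1], [0, 0, 0, -0.033, 0, -0.023, -1], [0, 0, 0, -0.052, 0, -0.0365, -1], [0, 0, 0, -0.0655, 0, -0.046, -1], [0, 0, 0, -0.072, 0, -0.0505, -1], [0, 0, 0, -0.072, 0, -0.0505, -1], [0, 0, 0, -0.0655, 0, -0.046, -1], [0, 0, 0, -0.052, 0, -0.0365, -1], [0, 0, 0, -0.033, 0, -0.023, -1], [0, 0, 0, -0.016, 0, -0.0115, -1]]}}

```text
time_s: 11.25
position: [0.5861, 0.0485, 0.0513]
tool_rot: [-0.215, 0.66, 0.688, 0.21]
wrist_force: [-0.5, 0.4, -3.7]
width: 0.0127
finger_force: 114.9
```

```bash
python3 d.py w8; python3 -c "
from g import *
print(to((120,0,75),PL))
print(to((-3.5,0,75),PL))"
```

```text
w8 11.25 [0.5861 0.0485 0.0513] [-0.2148  0.6603  0.6882  0.2104] [-0.46  0.36 -3.74] 0.0127
(array([-151.7,    0. ,   20.5]), array([-0.0003, -0.0002,  0.0003])) (array([351. , -94.1,  20.5]), array([-0.0003, -0.0002,  0.0903])) [-1.28687216 -0.02976623  0.01146467]
[[187.9, 227.4], [380.2, 227.9], [192.4, 231.4], [375.7, 231.9]]
corner shift [[0.0, -0.0], [-0.0, -0.0], [0.0, -0.0], [-0.0, 0.0]]
[[-0.0342, -0.0003, 0.0493], [-0.597, -0.4832, -0.6874], ('shift after turn', [-0.63, -0.4018, -0.7098])]
[[-0.0342, -0.0003, 0.0493], [-0.9999, -0.5285, -0.9696], ('shift after turn', [-1.0348, -0.4028, -0.9931])]
```

```bash
cat >e.py <<'E'
from g import *
def dots(c,box=None):
    h=c["color"].astype(int);b,g,r=h[...,0],h[...,1],h[...,2]
    m=((r-g>25)&(r-b>10)&(b>g)).astype(np.uint8)   # pink
    n,_,st,ce=cv2.connectedComponentsWithStats(m)
    return [(ce[i],st[i,4]) for i in range(1,n) if st[i,4]>=8]
if __name__=="__main__":
    for t in("w6","w7","w8"):
        s,c=pickle.load(open(t+".pkl","rb"));z=.0155 if t=="w6" else .008+.0205-.0002
        ref=M3(TR,0) if t=="w6" else T(s["position"],s["tool_rot"])@np.linalg.inv(G)
        print(t)
        for ce,a in dots(c):
            P=np.linalg.inv(ref)@np.r_[ray(c,ce,z,s),1];print(np.round(ce,1),a,np.round(P[:3]*1000,1))
E
python3 e.py
```

```text
w6
[20.9  6.5] 109 [ 16.  213.1  15.5]
[228.8   9.4] 133 [ 9.2 43.6 15.5]
[265.2   9.2] 130 [ 9.5 15.1 15.5]
[301.8   9.1] 132 [  9.8 -13.8  15.5]
[338.    9.3] 131 [ 10.  -42.3  15.5]
[544.   61.5] 137 [ -38.8 -194.9   15.5]
w7
w8
[46.1  1.3] 42 [148.1 198.9   7.8]
[16.9 14.6] 94 [133.6 219.6   7.8]
[546.   41.5] 100 [ 107.3 -207.3    7.7]
[518.   48.4] 106 [  99.1 -181.9    7.7]
[219.8 136. ] 216 [18.2 43.6  7.8]
[262.4 135.9] 218 [18.3 14.9  7.8]
[304.9 135.9] 215 [ 18.5 -13.8   7.7]
[347.6 135.7] 220 [ 18.9 -42.6   7.7]
```

Pink-dot measurements put the tray origin about 5.5 mm ahead of the blade's, with negligible relative yaw. Now up and sideways with a gentle turn.

Call:
{"name": "jog_arm", "arguments": {"increments": [[-0.002, 0, 0.003, 0.005, -0.02, -0.007, -1], [-0.004, 0, 0.006, 0.01, -0.04, -0.014, -1], [-0.004, 0, 0.006, 0.01, -0.045, -0.014, -1], [-0.004, 0, 0.006, 0.01, -0.045, -0.014, -1], [-0.005, 0, 0.007, 0.011, -0.05, -0.016, -1], [-0.005, 0, 0.007, 0.011, -0.05, -0.016, -1], [-0.004, 0, 0.006, 0.01, -0.045, -0.014, -1], [-0.004, 0, 0.006, 0.01, -0.045, -0.014, -1], [-0.003, 0, 0.004, 0.01, -0.04, -0.014, -1], [-0.002, 0, 0.003, 0.005, -0.02, -0.007, -1]]}}

```text
time_s: 12.55
position: [0.4854, 0.05, 0.091]
tool_rot: [-0.205, 0.693, 0.655, 0.221]
wrist_force: [1.5, 0.5, -4.9]
width: 0.0127
finger_force: 115.3
```

```bash
python3 -c "
from g import *
print(where(None,PL),status.sense()['wrist_force']);print(to((-5.5,-.5,60),PL,-.008))"
```

```text
(array([ 3.475e+02, -1.000e-01,  6.030e+01]), array([ 0.0006, -0.0006, -0.0076])) [ 1.54535161  0.53157933 -4.90715931]
[[-0.0005, -0.0004, 0.0], [-1.1569, 0.0095, -0.8095], ('shift after turn', [-1.1574, 0.0101, -0.8088])]
```

Call:
{"name": "jog_arm", "arguments": {"increments": [[0, 0, 0, -0.02, 0, -0.014, -1], [0, 0, 0, -0.046, 0.001, -0.032, -1], [0, 0, 0, -0.072, 0.001, -0.0505, -1], [0, 0, 0, -0.098, 0.001, -0.0685, -1], [0, 0, 0, -0.111, 0.001, -0.0775, -1], [0, 0, 0, -0.111, 0.001, -0.0775, -1], [0, 0, 0, -0.111, 0.001, -0.0775, -1], [0, 0, 0, -0.111, 0.001, -0.0775, -1], [0, 0, 0, -0.098, 0.001, -0.0685, -1], [0, 0, 0, -0.072, 0.001, -0.0505, -1]]}}

```text
time_s: 13.8
position: [0.4723, -0.2119, 0.0899]
tool_rot: [-0.204, 0.694, 0.654, 0.22]
wrist_force: [-0.3, 0.2, -3.3]
width: 0.0131
finger_force: 115.4
```

```bash
python3 -c "
from g import *
print(where(None,PL),status.sense()['wrist_force']);print(to((-5.5,-.5,60),PL,-.008))"
```

```text
(array([85.3, -1. , 59.1]), array([ 0.0011,  0.0002, -0.0095])) [-0.25555878  0.22324508 -3.26987512]
[[-0.0, 0.0002, -0.0012], [-0.2956, 0.0011, -0.211], ('shift after turn', [-0.2955, 0.0006, -0.2111])]
```

Call:
{"name": "jog_arm", "arguments": {"increments": [[0, 0, 0, -0.066, 0, -0.047, -1], [0, 0, 0, -0.079, 0, -0.056, -1], [0, 0, 0, -0.066, 0, -0.047, -1], [0, 0, 0, -0.046, 0, -0.033, -1], [0, 0, 0, -0.026, 0, -0.019, -1], [0, 0, 0, -0.013, 0, -0.009, -1], [0, 0, 0, 0, 0, 0, -1], [0, 0, 0, 0, 0, 0, -1]]}}

```text
time_s: 14.8
position: [0.4676, -0.2997, 0.091]
tool_rot: [-0.205, 0.693, 0.655, 0.221]
wrist_force: [0.3, 0.3, -2.9]
width: 0.0126
finger_force: 115.3
```

```bash
python3 - <<'E'
from e import *
from snap import snap
s,c=snap("w9");t=snap("t9","top")[1]
print(where(s,PL));W=T(s["position"],s["tool_rot"])@np.linalg.inv(G);z=W[2,3]+.008
for cam,st in((c,s),(t,None)):
    for ce,a in dots(cam):
        w=ray(cam,ce,z,st)
        P=np.linalg.inv(M3(PL,0))@np.r_[w,1]
        if abs(P[0])<90 and abs(P[1])<90: print(np.round(ce,1),a,np.round(P[:3]*1000,1))
print(to((-5.5,-.5,44),PL,-.008,s=s))
E
```

```text
w9 14.8 [ 0.4676 -0.2997  0.091 ] [-0.2048  0.6931  0.655   0.2205] [ 0.26  0.3  -2.94] 0.0126
t9 14.85 [ 0.4677 -0.2997  0.0911] [-0.2048  0.6931  0.655   0.2205] [ 0.29  0.75 -3.72] 0.0124
(array([-2.6, -0.8, 60.3]), array([ 0.0008, -0.0008, -0.0073]))
[254.5  95.3] 186 [48.8 20.1 68.3]
[289.8 111.7] 200 [34.9 -4.9 68.3]
[326.8 129.1] 210 [ 20.9 -29.8  68.3]
[365.3 147.4] 227 [  6.8 -54.8  68.3]
[241. 154.] 9 [ 483.8 -287.3   68.3]
[410.  238.5] 16 [  8.  -56.   68.3]
[405.3 247.5] 14 [ 21.5 -30.9  68.3]
[400.1 256.5] 15 [36.1 -6.  68.3]
[395.4 265.4] 13 [49.5 18.6 68.3]
[225.2 293.5] 10 [509.8 107.1  68.3]
[231.8 301. ] 10 [490.9 126.4  68.3]
[238.3 308.9] 9 [472.3 146.7  68.3]
[245.  316.5] 12 [453.5 166.1  68.3]
[[-0.0007, -0.0005, 0.0001], [-0.0468, -0.0017, 0.0466], ('shift after turn', [-0.0468, -0.0017, 0.0466])]
```

The dot check shows the tray has yawed about −29° on the blade and slid roughly 14 mm. It is still level and supported. I'll square it to the plate by turning the lifter slowly, set it down, realign the blade inside the tunnel, and then draw it out.

```bash
cat >f.py <<'E'
from e import *
from snap import snap
from scipy.linalg import logm,expm
def dots_tray(cam,s,z,ref=PL,lim=110,dx=.0126):
    """tray pose (x,y mm,yaw) in ref from four dots on height z, listing fit quality"""
    D=[]
    for ce,a in dots(cam):
        P=(np.linalg.inv(M3(ref,0))@np.r_[ray(cam,ce,z,s),1])[:2]
        if max(abs(P))<lim/1000: D.append(P)
    D=np.array(sorted(D,key=lambda p:p[1]));
    if len(D)!=4: return len(D)
    v=D[3]-D[0];th=np.arctan2(-v[0],v[1]);m=D.mean(0)-dx*np.array([np.cos(th),np.sin(th)])
    return np.round(np.r_[m*1000,th],3),round(np.linalg.norm(v)*1000,1)
def rows(xyz,yaw,n,ref=PL,s=None):
    s=s or status.sense();D=M3([xyz[0]/1e3,xyz[1]/1e3,yaw],xyz[2]/1e3)
    A=np.linalg.inv(T(s["position"],s["tool_rot"]))@M3(ref,0)@D@G
    E=np.real(expm(logm(A)/n));return np.round(R.from_matrix(E[:3,:3]).as_rotvec()/1.5,5).tolist(),np.round(E[:3,3]/.25,5).tolist()
def report(tag,on=None):
    s,c=snap(tag);L,e=where(s,PL);print("lifter in plate",L,e)
    z=(L[2]/1000+.008) if on is None else on
    a=dots_tray(c,s,z);print("tray wrist",a)
    try:b=dots_tray(snap(tag+"t","top")[1],None,z);print("tray top",b)
    except Exception as x: print(x)
    return s,a
E
python3 - <<'E'
from f import *
s,c=pickle.load(open("w9.pkl","rb"));t=pickle.load(open("t9.pkl","rb"))[1]
print(dots_tray(c,s,.0683),dots_tray(t,None,.0683))
(a,_)=dots_tray(c,s,.0683);L,e=where(s,PL)
th=a[2];rel=R.from_euler("z",-th).as_matrix()[:2,:2]@(L[:2]-a[:2])  # lifter in tray frame
print("lifter in tray",rel,e[2]-th)
print(rows([*rel,60],e[2]-th,30))
E
```

```text
(array([ 16.884, -11.162,  -0.512]), np.float64(85.8)) (array([ 17.749, -12.428,  -0.508]), np.float64(85.3))
lifter in tray [-22.06206596  -0.51239202] 0.5047
([0.00651, 5e-05, -0.00933], [-0.002, 0.00397, -0.00133])
```

Call:
{"name": "jog_arm", "arguments": {"increments": [[0.0065, 0, -0.0093, -0.002, 0.004, -0.0013, -1], [0.0065, 0, -0.0093, -0.002, 0.004, -0.0013, -1], [0.0065, 0, -0.0093, -0.002, 0.004, -0.0013, -1], [0.0065, 0, -0.0093, -0.002, 0.004, -0.0013, -1], [0.0065, 0, -0.0093, -0.002, 0.004, -0.0013, -1], [0.0065, 0, -0.0093, -0.002, 0.004, -0.0013, -1], [0.0065, 0, -0.0093, -0.002, 0.004, -0.0013, -1], [0.0065, 0, -0.0093, -0.002, 0.004, -0.0013, -1], [0.0065, 0, -0.0093, -0.002, 0.004, -0.0013, -1], [0.0065, 0, -0.0093, -0.002, 0.004, -0.0013, -1]]}}

```text
time_s: 16.15
position: [0.4778, -0.3058, 0.0908]
tool_rot: [-0.223, 0.635, 0.712, 0.202]
wrist_force: [-0.3, 0.5, -3.6]
width: 0.0128
finger_force: 115.3
```

```bash
python3 -c "
from f import *
report('x1')"
```

```text
x1 16.15 [ 0.4778 -0.3058  0.0908] [-0.2225  0.6349  0.7118  0.202 ] [-0.32  0.48 -3.58] 0.0128
lifter in plate [-9.4  0.3 60. ] [0.0007 0.0002 0.1634]
tray wrist (array([11.934, -6.367, -0.334]), np.float64(85.9))
x1t 16.2 [ 0.478  -0.3057  0.0908] [-0.2225  0.6344  0.7122  0.202 ] [ 0.41 -0.62 -3.92] 0.0127
tray top (array([12.7  , -7.963, -0.337]), np.float64(86.5))
```

Call:
{"name": "jog_arm", "arguments": {"increments": [[0.0065, 0, -0.0093, -0.002, 0.004, -0.0013, -1], [0.0065, 0, -0.0093, -0.002, 0.004, -0.0013, -1], [0.0065, 0, -0.0093, -0.002, 0.004, -0.0013, -1], [0.0065, 0, -0.0093, -0.002, 0.004, -0.0013, -1], [0.0065, 0, -0.0093, -0.002, 0.004, -0.0013, -1], [0.0065, 0, -0.0093, -0.002, 0.004, -0.0013, -1], [0.0065, 0, -0.0093, -0.002, 0.004, -0.0013, -1], [0.0065, 0, -0.0093, -0.002, 0.004, -0.0013, -1], [0.0065, 0, -0.0093, -0.002, 0.004, -0.0013, -1], [0.0065, 0, -0.0093, -0.002, 0.004, -0.0013, -1]]}}

```text
time_s: 17.5
position: [0.4887, -0.3098, 0.0907]
tool_rot: [-0.239, 0.572, 0.763, 0.182]
wrist_force: [-0.3, -0.4, -4.6]
width: 0.0123
finger_force: 115.2
```

Call:
{"name": "jog_arm", "arguments": {"increments": [[0.0065, 0, -0.0093, -0.002, 0.004, -0.0013, -1], [0.0065, 0, -0.0093, -0.002, 0.004, -0.0013, -1], [0.0065, 0, -0.0093, -0.002, 0.004, -0.0013, -1], [0.0065, 0, -0.0093, -0.002, 0.004, -0.0013, -1], [0.0065, 0, -0.0093, -0.002, 0.004, -0.0013, -1], [0.0065, 0, -0.0093, -0.002, 0.004, -0.0013, -1], [0.0065, 0, -0.0093, -0.002, 0.004, -0.0013, -1], [0.0065, 0, -0.0093, -0.002, 0.004, -0.0013, -1], [0.0065, 0, -0.0093, -0.002, 0.004, -0.0013, -1], [0, 0, 0, 0, 0, 0, -1]]}}

```text
time_s: 18.75
position: [0.4991, -0.3115, 0.0905]
tool_rot: [-0.251, 0.512, 0.805, 0.163]
wrist_force: [-0.5, 0.7, -2.9]
width: 0.0128
finger_force: 115.3
```

```bash
python3 - <<'E'
from f import *
s,(a,_)=report('x2');L,e=where(s,PL)
th=a[2];rel=R.from_euler("z",-th).as_matrix()[:2,:2]@(L[:2]-a[:2]);print(rel)
print(rows([*rel,46],e[2]-th,6,s=s))
E
```

```text
x2 18.75 [ 0.4991 -0.3115  0.0905] [-0.2515  0.5123  0.8048  0.1632] [-0.5   0.67 -2.88] 0.0128
lifter in plate [-21.4  -0.7  59.6] [0.0007 0.0017 0.4863]
tray wrist (array([1.538, 0.432, 0.004]), np.float64(85.8))
x2t 18.8 [ 0.499  -0.3116  0.0905] [-0.2514  0.5125  0.8047  0.1632] [-0.59 -0.69 -3.72] 0.0128
tray top (array([ 2.428, -0.925, -0.006]), np.float64(85.9))
[-22.94234448  -1.04023919]
([-0.00032, 0.00019, 0.00032], [-0.00609, -0.00055, 0.00689])
```

Call:
{"name": "jog_arm", "arguments": {"increments": [[0, 0, 0, -0.0065, 0, 0.0081, -1], [0, 0, 0, -0.0065, 0, 0.0081, -1], [0, 0, 0, -0.0065, 0, 0.0081, -1], [0, 0, 0, -0.0065, 0, 0.0081, -1], [0, 0, 0, -0.0065, 0, 0.0081, -1], [0, 0, 0, -0.0065, 0, 0.0081, -1], [0, 0, 0, -0.0028, 0, 0.004, -1], [0, 0, 0, -0.0028, 0, 0.004, -1], [0, 0, 0, -0.0028, 0, 0.004, -1], [0, 0, 0, -0.0028, 0, 0.004, -1]]}}

```text
time_s: 20.1
position: [0.4995, -0.3127, 0.0701]
tool_rot: [-0.251, 0.513, 0.805, 0.163]
wrist_force: [0.1, 0.5, -1.2]
width: 0.0128
finger_force: 115.4
```

Call:
{"name": "jog_arm", "arguments": {"increments": [[0, 0, 0, 0, 0, 0, -1], [0, 0, 0, 0, 0, 0, -1]]}}

```text
time_s: 20.35
position: [0.4995, -0.3127, 0.0702]
tool_rot: [-0.251, 0.513, 0.805, 0.163]
wrist_force: [-0.5, -0.6, -1.6]
width: 0.0126
finger_force: 115.4
```

```bash
python3 - <<'E'
from f import *
s,a=report('x3',.0505);print(s["ft_torque"])
a=a[0];L,e=where(s,PL);th=a[2];rel=R.from_euler("z",-th).as_matrix()[:2,:2]@(L[:2]-a[:2]);print("lifter in tray",rel,e[2]-th)
Tt=[a[0],a[1]]
# turn the blade to the tray's yaw, keeping blade centre, then to tray axis
print(rows([L[0],L[1],39],th,20,s=s)); print(rows([*a[:2]-[8,0],39],th,20,s=s))
E
```

```text
x3 20.35 [ 0.4995 -0.3127  0.0702] [-0.2514  0.5126  0.8046  0.1632] [-0.48 -0.62 -1.57] 0.0126
lifter in plate [-22.5  -1.2  39.3] [0.0007 0.0019 0.4857]
tray wrist (array([0.913, 0.171, 0.004]), np.float64(86.0))
x3t 20.4 [ 0.4995 -0.3127  0.0702] [-0.2513  0.5126  0.8046  0.1632] [-0.64  0.41 -1.09] 0.0125
tray top (array([ 1.281, -1.246, -0.005]), np.float64(85.4))
[-0.816369   -0.35460346 -0.04767244]
lifter in tray [-23.41829668  -1.27733728] 0.4817
([-0.00921, -2e-05, 0.01315], [-7e-05, -0.00655, 0.0])
([-0.00921, -2e-05, 0.01315], [0.00245, -0.00602, 0.00177])
```

The tray is on the plate: the wrist carries only the lifter's weight, and the tray is within about 1 mm and square. Now I'll turn the blade back in line with the tunnel.

Call:
{"name": "jog_arm", "arguments": {"increments": [[-0.0184, 0, 0.0263, -0.0001, -0.0131, 0, -1], [-0.0184, 0, 0.0263, -0.0001, -0.0131, 0, -1], [-0.0184, 0, 0.0263, -0.0001, -0.0131, 0, -1], [-0.0184, 0, 0.0263, -0.0001, -0.0131, 0, -1], [-0.0184, 0, 0.0263, -0.0001, -0.0131, 0, -1], [-0.0184, 0, 0.0263, -0.0001, -0.0131, 0, -1], [-0.0184, 0, 0.0263, -0.0001, -0.0131, 0, -1], [-0.0184, 0, 0.0263, -0.0001, -0.0131, 0, -1], [-0.0184, 0, 0.0263, -0.0001, -0.0131, 0, -1], [-0.0184, 0, 0.0263, -0.0001, -0.0131, 0, -1]]}}

```text
time_s: 21.7
position: [0.4673, -0.3202, 0.0699]
tool_rot: [-0.206, 0.691, 0.658, 0.22]
wrist_force: [-0.2, 0.2, -1.2]
width: 0.0129
finger_force: 115.6
```

```bash
python3 - <<'E'
from f import *
s,a=report('x4',.0505)
print(to((-150,0,39),PL,s=s))
E
```

```text
x4 21.7 [ 0.4673 -0.3202  0.0699] [-0.2056  0.6908  0.6575  0.2196] [-0.22  0.17 -1.16] 0.0129
lifter in plate [-23.2  -1.   39.2] [ 0.0009 -0.0005  0.    ]
tray wrist (array([ 0.99 , -0.092,  0.003]), np.float64(86.1))
x4t 21.75 [ 0.4666 -0.3207  0.0699] [-0.2054  0.6919  0.6564  0.2196] [-2.13 -0.76 -1.66] 0.0127
tray top (array([ 1.466e+00, -1.296e+00, -1.000e-03]), np.float64(85.4))
[[-0.0005, -0.0003, -0.0003], [-0.4158, -0.0053, -0.2906], ('shift after turn', [-0.416, -0.0053, -0.2904])]
```

Call:
{"name": "jog_arm", "arguments": {"increments": [[0, 0, 0, -0.02, 0, -0.014, -1], [0, 0, 0, -0.04, 0, -0.028, -1], [0, 0, 0, -0.04, 0, -0.028, -1], [0, 0, 0, -0.04, 0, -0.028, -1], [0, 0, 0, -0.04, 0, -0.028, -1], [0, 0, 0, -0.04, 0, -0.028, -1], [0, 0, 0, -0.04, 0, -0.028, -1], [0, 0, 0, -0.04, 0, -0.028, -1], [0, 0, 0, -0.04, 0, -0.028, -1], [0, 0, 0, -0.04, 0, -0.028, -1]]}}

```text
time_s: 23.05
position: [0.4625, -0.4362, 0.0697]
tool_rot: [-0.206, 0.689, 0.659, 0.219]
wrist_force: [-0.4, 0.6, -1.5]
width: 0.0127
finger_force: 115.5
```

```bash
python3 - <<'E'
from f import *
s,a=report('x5',.0505)
print(s["q"],to((-145,0,120),PL,s=s))
E
```

```text
x5 23.05 [ 0.4625 -0.4362  0.0697] [-0.206   0.6892  0.6592  0.2193] [-0.37  0.64 -1.51] 0.0127
lifter in plate [-139.2   -2.    39. ] [ 0.0005 -0.0007  0.0047]
tray wrist 0
x5t 23.1 [ 0.4621 -0.4375  0.0694] [-0.2058  0.6896  0.6588  0.2191] [-0.58 -0.6  -1.79] 0.0127
tray top (array([ 1.166, -1.336,  0.004]), np.float64(85.2))
[ 1.02286027  1.32340197 -0.52632377  0.72058118  0.05984488  1.57171797
  0.70939091] [[-0.0021, -0.0005, 0.0024], [0.1674, -0.0079, -0.2787], ('shift after turn', [0.1671, -0.0076, -0.2788])]
```

Call:
{"name": "jog_arm", "arguments": {"increments": [[0, 0, 0, 0.041, 0, -0.059, -1], [0, 0, 0, 0.041, 0, -0.059, -1], [0, 0, 0, 0.041, 0, -0.059, -1], [0, 0, 0, 0.041, 0, -0.059, -1], [0, 0, 0, 0.041, 0, -0.059, -1], [0, 0, 0, 0, 0, 0, -1]]}}

```text
time_s: 23.9
position: [0.4623, -0.4363, 0.161]
tool_rot: [-0.205, 0.689, 0.659, 0.219]
wrist_force: [0.3, 0.3, -2.8]
width: 0.0125
finger_force: 115.5
```

```bash
python3 - <<'E'
from f import *
print(where(None,PL),rows([0,0,120],0,12,ref=[.46,.04,1.56]),rows([0,0,110],0,8,ref=[.61,.05,1.6]))
print(rows([0,0,120],0,20,ref=[.60,.05,1.6]))
E
```

```text
(array([-139.4,   -1.9,  130.1]), array([-0.0009,  0.0008,  0.0041])) ([0.00125, 6e-05, -0.0017], [0.10957, -0.00457, 0.08072]) ([0.00378, 0.0001, -0.00528], [0.16624, 0.07283, 0.1291])
([0.00151, 4e-05, -0.00211], [0.06756, 0.02739, 0.04993])
```

Call:
{"name": "jog_arm", "arguments": {"increments": [[0.0012, 0, -0.0017, 0.06, -0.003, 0.044, -1], [0.0012, 0, -0.0017, 0.11, -0.005, 0.08, -1], [0.0012, 0, -0.0017, 0.12, -0.005, 0.089, -1], [0.0012, 0, -0.0017, 0.12, -0.005, 0.089, -1], [0.0012, 0, -0.0017, 0.12, -0.005, 0.089, -1], [0.0012, 0, -0.0017, 0.12, -0.005, 0.089, -1], [0.0012, 0, -0.0017, 0.12, -0.005, 0.089, -1], [0.0012, 0, -0.0017, 0.12, -0.005, 0.089, -1], [0.0012, 0, -0.0017, 0.11, -0.005, 0.08, -1], [0.0012, 0, -0.0017, 0.08, -0.003, 0.059, -1]]}}

```text
time_s: 25.15
position: [0.461, -0.099, 0.151]
tool_rot: [-0.21, 0.679, 0.67, 0.216]
wrist_force: [0.2, -0.1, -1.0]
width: 0.0127
finger_force: 115.5
```

```bash
python3 - <<'E'
from f import *
print(where(None,[0,0,0]),rows([0,0,60],0,10,ref=[.613,.05,1.61]))
E
```

```text
(array([460.7, -31. , 120.3]), array([ 1.2000e-03, -9.0000e-04,  1.5544e+00])) ([0.00206, -4e-05, -0.00308], [0.01205, 0.06264, 0.03824])
```

Call:
{"name": "jog_arm", "arguments": {"increments": [[0.002, 0, -0.003, 0.012, 0.063, 0.038, -1], [0.002, 0, -0.003, 0.012, 0.063, 0.038, -1], [0.002, 0, -0.003, 0.012, 0.063, 0.038, -1], [0.002, 0, -0.003, 0.012, 0.063, 0.038, -1], [0.002, 0, -0.003, 0.012, 0.063, 0.038, -1], [0.002, 0, -0.003, 0.012, 0.063, 0.038, -1], [0.002, 0, -0.003, 0.012, 0.063, 0.038, -1], [0.002, 0, -0.003, 0.012, 0.063, 0.038, -1], [0.002, 0, -0.003, 0.012, 0.063, 0.038, -1], [0.002, 0, -0.003, 0.012, 0.063, 0.038, -1]]}}

```text
time_s: 26.4
position: [0.6193, -0.0198, 0.0905]
tool_rot: [-0.215, 0.661, 0.688, 0.21]
wrist_force: [0.0, 0.8, -2.4]
width: 0.013
finger_force: 115.5
```

```bash
python3 - <<'E'
from f import *
print(where(None,[0,0,0]),to([0,0,3],ref=[.613,.052,1.61]))
E
```

```text
(array([615.5,  48.1,  59.7]), array([-0.    , -0.    ,  1.6074])) [[0.001, 0.0, -0.0014], [-0.117, -0.0099, 0.1951], ('shift after turn', [-0.117, -0.0099, 0.1951])]
```

Call:
{"name": "jog_arm", "arguments": {"increments": [[0, 0, 0, -0.0207, 0, 0.0295, -1], [0, 0, 0, -0.0207, 0, 0.0295, -1], [0, 0, 0, -0.0207, 0, 0.0295, -1], [0, 0, 0, -0.0207, 0, 0.0295, -1], [0, 0, 0, -0.0207, 0, 0.0295, -1], [0, 0, 0, -0.0207, 0, 0.0295, -1], [0, 0, 0, -0.0046, 0, 0.0066, -1], [0, 0, 0, -0.0046, 0, 0.0066, -1], [0, 0, 0, -0.0046, 0, 0.0066, -1], [0, 0, 0, 0, 0, 0, -1]]}}

```text
time_s: 27.65
position: [0.6188, -0.02, 0.0315]
tool_rot: [-0.215, 0.661, 0.688, 0.211]
wrist_force: [0.0, 0.2, -2.1]
width: 0.0127
finger_force: 115.5
```

```bash
python3 - <<'E'
from f import *
print(where(None,[0,0,0]),status.sense()["wrist_force"])
E
```

```text
(array([615. ,  47.9,   0.7]), array([-7.0000e-04, -1.0000e-04,  1.6075e+00])) [ 0.02517592  0.19116814 -2.13490192]
```

Another 1 mm down, then open slowly by releasing the grip and back off along the handle.

Call:
{"name": "jog_arm", "arguments": {"increments": [[0, 0, 0, -0.0023, 0, 0.0033, -1], [0, 0, 0, 0, 0, 0, -1], [0, 0, 0, 0, 0, 0, -0.6], [0, 0, 0, 0, 0, 0, -0.4], [0, 0, 0, 0, 0, 0, 0], [0, 0, 0, 0, 0, 0, 0.5], [0, 0, 0, 0, 0, 0, 1], [0, 0, 0, 0, 0, 0, 1], [0, 0, 0, 0, 0, 0, 1], [0, 0, 0, 0, 0, -0.04, 1]]}}

```text
time_s: 28.9
position: [0.6187, -0.0255, 0.0386]
tool_rot: [-0.215, 0.66, 0.688, 0.21]
wrist_force: [0.7, -0.1, -0.1]
width: 0.085
finger_force: 0.0
```

Call:
{"name": "jog_arm", "arguments": {"increments": [[0, 0, 0, 0, 0, -0.08, 1], [0, 0, 0, 0, 0, -0.1, 1], [0, 0, 0, 0, 0, -0.15, 1], [0, 0, 0, 0, 0, -0.15, 1], [0, 0, 0, 0, 0, -0.15, 1], [0, 0, 0, 0, 0, -0.1, 1], [0, 0, 0, 0, 0, 0, 1], [0, 0, 0, 0, 0, 0, 1]]}}

```text
time_s: 29.9
position: [0.6218, -0.1299, 0.1877]
tool_rot: [-0.215, 0.66, 0.688, 0.21]
wrist_force: [0.2, -0.5, -0.4]
width: 0.0852
finger_force: 0.0
```

```bash
python3 - <<'E'
from f import *
s,c=snap("y1");t=snap("y1t","top")[1];sd=snap("y1s","side")[1]
print("tray",dots_tray(t,None,.0505),dots_tray(sd,None,.0505))
a=np.clip(t["color"].astype(int)*1.5,0,255).astype(np.uint8)[90:330,120:480]
b=np.clip(sd["color"].astype(int)*1.3,0,255).astype(np.uint8)[130:420,140:420]
a=cv2.resize(a,(450,300));b=cv2.resize(b,(540*280//290*290//300,0) if 0 else (340,352))
m=np.zeros((600,800,3),np.uint8);m[:300,:450]=a;m[:352,455:795]=b
w=cv2.resize(c["color"],(400,300));m[300:,:400]=w
cv2.imwrite("pics/fin.png",m)
E
```

```text
y1 29.9 [ 0.6218 -0.1299  0.1877] [-0.215   0.6604  0.688   0.2104] [ 0.17 -0.47 -0.43] 0.0852
y1t 29.95 [ 0.6218 -0.1297  0.1876] [-0.2152  0.6603  0.688   0.2104] [-0.16 -0.52  0.87] 0.0857
y1s 30.0 [ 0.6218 -0.1297  0.1875] [-0.2152  0.6603  0.688   0.2104] [ 0.56 -0.33 -0.71] 0.085
tray (array([ 1.179, -1.394,  0.005]), np.float64(85.4)) (array([2.256, 0.524, 0.008]), np.float64(85.8))
```

View pics/fin.png

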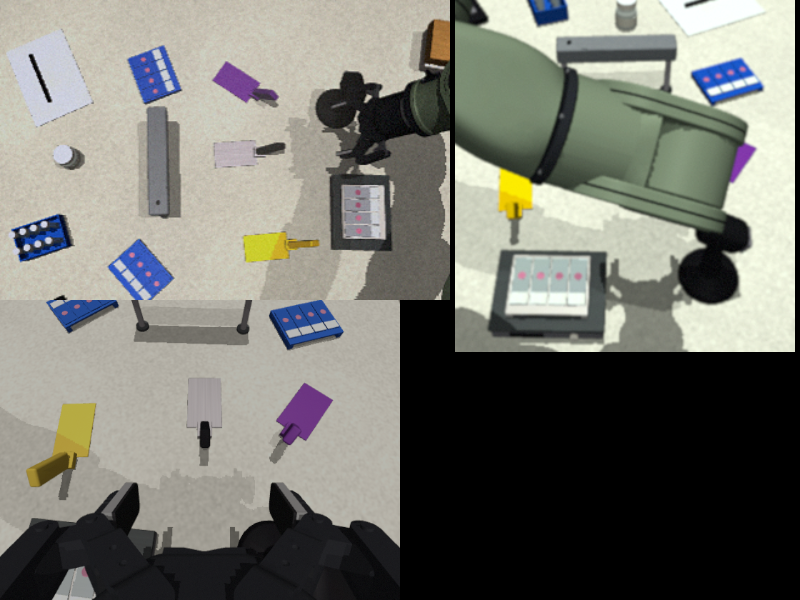

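The final views show the tray centred and square on the plate and the grey lifter standing on its blade. The bar, rack, pot and scanner are in place. They also show the yellow look-alike moved from its original pose, so the carried tray must have bumped it, which would explain the tray's yaw. I was told to leave it alone, so I won't handle it. I'll move the gripper away from the scanner and hand in.

Call:
{"name": "jog_arm", "arguments": {"increments": [[0, 0, 0, 0.03, -0.04, -0.045, 1], [0, 0, 0, 0.03, -0.04, -0.045, 1], [0, 0, 0, 0.03, -0.04, -0.045, 1], [0, 0, 0, 0.03, -0.04, -0.045, 1], [0, 0, 0, 0, 0, 0, 1], [0, 0, 0, 0, 0, 0, 1]]}}

```text
time_s: 30.8
position: [0.5819, -0.1331, 0.2416]
tool_rot: [-0.215, 0.661, 0.688, 0.211]
wrist_force: [-0.6, 0.2, 0.2]
width: 0.0853
finger_force: 0.0
```

```bash
python3 -c "
from station import status,sign_off
print(status.sense()['wrist_force']);print(sign_off())"
```

```text
[-0.58552328  0.20153925  0.21430596]
the job is handed in; nothing more can be done
None
```

Handed in at about 31 s: the tray sits on the drying plate within about 2 mm of centre and square, and the lifter stands on its blade on open bench, but while I carried the tray sideways it evidently bumped the yellow look-alike, shifting it and twisting the tray about 29° on the blade (squared again before set-down); I left the yellow one where it ended up.

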